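# Dispense one box of cover slips and slide it onto the scale

### The arm

A 6-joint arm with a two-finger parallel gripper is mounted at the origin on the work surface; the furniture and walls round the work are solid. World frame = base frame: x ahead of the robot, y to its left, z up, the work surface at z = 0. Lengths are in m, angles in degrees, forces in N, time in s.
With the tool pointing down it reaches from about 0.4 to 0.825 m from the base axis. Payload 7 kg.
Tool frame: the origin (TCP) lies on the centre line of the jaws, within the pads' length; the fingertips stand 19 mm ahead of it and the grasp point (between the pads) is the TCP; z points along the fingers, y is the line along which they close (so a half turn about z gives the same grasp; the last joint's range is limited). The gripper opens to 88 mm and grips with 3 to 60 N. Pads are 19 mm wide; open, the fingers measure 130 mm over their backs; the gripper's body (78 mm by 193 mm) begins 47 mm behind the grasp point.
Start: joints at [-57.118, 20.546, 0.682, 0, -70.136, -16.507], TCP at [0.19, -0.648, 0.246] pointing down, gripper open.
Joint ranges: [-176.03, 176.03], [-82.01, 121.73], [-58.28, 71.71], [-173.87, 95.51], [-174.79, -0.11], [-173.66, 173.66]. Speed limits (degrees/s): [136.94, 136.94, 172.46, 180, 180, 180].

### API

Orientations are given as [roll, pitch, yaw] about the fixed x, y, z axes, in that order (R = Rz(yaw) Ry(pitch) Rx(roll)).
In Python, from plant import * gives the robot as it stands. The module is installed in compiled form; this text tells all that it offers.
- The arm moves only by the tool play_rows, never from a script. Its argument "deltas" is a list of rows, each a list of 6 numbers: the shift along the world's x, y, z scaled (see below), then the turn, a rotation vector about the world's x, y, z scaled (see below). A call has 1 to 10 rows; each row shifts and turns the commanded pose from where the row before left it; what a row does not reach is not made up. The controller multiplies each number of a shift by 800 mm and each number of a turn by 180 degrees. A row lasts 1/10 s, in which the tool goes at most 50 mm and 8.59 degrees, less where a joint would pass 70% of its speed; a pose out of reach is approached as far as the arm can. A call with a number of a shift or a turn outside -1 to 1 is refused whole. A call with a gripper value outside its range is refused whole. "gripper" is the gripper command: -1 is shut, 1 is fully open, values between are in proportion, set as the call begins (left out, the last holds). The fingers move at their own pace and stop on an object; the grip force is fixed at half the most. Time passes only in rows, so rows that do not move let the fingers close. It gives the time, the measured TCP pose, the force, the opening and the grip force at its end, in the units of the state.
- get_obs(): the state, without advancing time (a new reading comes with each control period).
- snapshot(name): name is "side" or "top"; returns (picture, depth): 384x512x3 uint8, blue, green, red; 384x512 float32, m along the optical axis (not along the pixel's ray), 0 where there is no reading.
- camera_model(name): a dict with "fx", "fy", "cx", "cy" (pixels), "k1" (the pictures are not rectified: a ray, as slopes to the right and down, at radius r is drawn at 1 + k1 r^2 times it, then the intrinsics apply), "world_to_cam" (4x4, takes a point from world to camera coordinates). Camera axes: x right, y down, z forward; pixel columns grow to the right and rows downward; lengths in m; the calibration is good to about 2 mm. A picture is of the moment at which its call begins. camera_model takes no time and is no camera call.
- close_job(): hands the job in; it is judged then, once.
The state is a dict: "clock": time; "joint_pos": joint angles; "qvel": joint speeds; "tau": joint torques, N m; "tool_pos": TCP position; "orientation": TCP orientation; "force": force on the tool from outside, world axes, zero at the start; "moment": the same for the moment, N m; "opening": finger opening in m; "gripper_force": force on a finger pad.
Only numpy, scipy, OpenCV 4.12 (cv2) and the standard library are available. Lean on these libraries where they do the work, as an engineer would, in place of code of your own. Each camera call takes 0.05 s, during which the arm holds its last target. There are 200 camera calls.

### The job

Press the dispenser's plunger fully down once and let it come back up, so that a single box of cover slips comes out onto the ledge and the next one drops into its place. Then nudge that box sideways along the ledge with the fingertips until it lies flat and wholly on the platform of the pocket scale beside it. Only press and push: do not pinch or lift the boxes, leave the other boxes in the magazine, and leave the tin, the dish and the beaker where they stand.

Things in the scene. Friction and masses are not known exactly. Their poses are not given: they have to be found in the camera images.
- dispenser: Grey dispenser, fixed, 175 x 90 mm (its x, y). Origin on the bench under the axis of the magazine; -x is its front, where boxes come out. The clear magazine (45 x 45 mm outside, on a floor 24 mm above the bench) and the housing behind it (x = 23 to 84 mm, 62 mm wide) end 70 mm above the bench. The mouth below the magazine's front wall is 18 mm high.
- ledge (a point): Middle of the dispenser's flat ledge in front of the magazine, at x = -50 mm, y = 0 of the dispenser, 24 mm above the bench, level with the magazine floor; axes as the dispenser's. The ledge spans dispenser x = -23 to -85 mm and y = -45 to +45 mm; both y ends are open, the front edge has a lip 6 mm high and 3 mm thick.
- plunger_top (a point): Centre of the flat top of the plunger's round grey cap (34 mm diameter, 12 mm thick) on a thin stem; it moves with the plunger. At rest 117 mm above the bench, at x = 53.5 mm, y = 0 of the dispenser.
- plunger (a joint): Travel of the plunger straight down in m: 0 up at rest, 0.025 down on its stop. A spring returns it: about 3 N to start, 6 to 8 N at the bottom. A flat pusher inside moves 2.1 mm forward per mm of plunger: a full press brings the lowest box's centre to about x = -48 mm of the dispenser; as the plunger returns the next box drops to the floor. Another press would eject a second box.
- box_a: Lowest of three equal small boxes of cover slips (clear with a white lid, 33 x 33 x 13.5 mm, about 30 g) stacked loosely in the magazine: the one that comes out. Origin at the centre of its underside, z up.
- box_b: Second box of the stack, same size and origin; it must drop to the magazine floor and stay.
- box_c: Top box of the stack, same size and origin; it must stay in the magazine.
- platform (a point): Centre of the top of the square steel platform (90 x 90 mm, 22.5 mm above the bench, 1.5 mm below the ledge) of a fixed grey pocket scale, 134 x 94 mm. The scale stands at the left or right end of the ledge, 3 to 7 mm from it, axes parallel to the dispenser's. Its display and two buttons lie towards -x of the platform, lower than it.
- tin: Open teal and grey tin 70 x 110 x 34 mm, loose, in front of the dispenser. Origin at the centre of its underside. To be left alone.
- dish: Round lidded petri dish, 62 mm diameter, 14 mm high, loose, on the bench beyond the other end of the ledge from the scale. Origin at the centre of its underside. To be left alone.
- beaker: Small glass beaker with a pink filling, 52 mm diameter, 66 mm high, loose, behind the dispenser. Origin at the centre of its underside. To be left alone.
There are look-alikes about, which are no part of the job. Of the things that look like the dispenser, the larger one is meant.

How it is judged (in metres and radians):
On the way, in this order (a step that is already met when the one before it is completed fails the run):
1. the plunger is pressed fully down (value of joint plunger above 0.022 m), for 0.05 s.
2. the plunger is up again, the lowest box lies out on the ledge and the next has dropped to the magazine floor (value of joint plunger below 0.003 m and x of box_a in the frame of dispenser below -0.036 m and z of box_b in the frame of dispenser below 0.027 m), for 0.2 s.
At the end, for the whole second after the job is handed in: The ejected box lies at rest and flat on the scale's platform, its centre within 29 mm of the platform's centre along each side (wholly on it); the plunger is up; the second box lies on the magazine floor and the third above it, both within 8 mm of the magazine's axis (x of box_a in the frame of platform between -0.029 and 0.029 m and y of box_a in the frame of platform between -0.029 and 0.029 m and z of box_a in the frame of platform below 0.003 m and angle between box_a's own z axis and vertical below 0.06 rad and linear speed of box_a below 0.01 m/s and value of joint plunger below 0.003 m and horizontal distance between each of box_b, box_c and dispenser below 0.008 m and z of box_b in the frame of dispenser below 0.027 m); the robot touches nothing.
It fails at once if a second box leaves the magazine (horizontal distance between any of box_b, box_c and dispenser above 0.015 m or height (world z) of box_c above 0.065 m).
It fails at once if the dispensed box is lifted (height (world z) of box_a above 0.036 m).
It fails at once if the dispensed box falls off the ledge or scale, or is tipped over (height (world z) of box_a below 0.014 m or angle between box_a's own z axis and vertical above 0.6 rad).
It fails at once if the dispensed box is pinched or rammed (more than 15 N from the fingers) (contact force between the fingers and box_a above 15 N).
It fails at once if the tin, dish or beaker is moved more than 15 mm (distance of any of tin, dish, beaker from where it was at the start of the episode above 0.015 m).
It also fails if it takes over 48 s, if anything falls off the work surface, if the arm or the gripper's body presses on something with over 40 N, if the wrist force passes 120 N, or if a joint passes its speed limit or range.

## Working session

There is one attempt and no reset: what is moved stays moved. The work goes in short steps, Python scripts to look and compute and a tool call to move; the robot and the scene stay as the last step left them, time stands still between calls to the robot, and variables do not carry over. Pictures are saved under pics/ and viewed, at most 10 in all, crops included, and the job is handed in when it is done.

Besides the shell and the picture viewer there is one more tool, called after ">>>" as a command line: name --pt "numbers of a row" for each row, then --argument value for the rest. play_rows: Moves the arm, as the interface text tells. Its arguments: {"type":"object","properties":{"deltas":{"type":"array","items":{"type":"array","items":{"type":"number","minimum":-1,"maximum":1}}},"gripper":{"type":"number"}},"required":["deltas"]}

```bash
mkdir -p pics; python3 - <<'E'
from plant import *
import cv2, numpy as np
for n in ("top","side"):
    im,d=snapshot(n); cv2.imwrite(f"pics/{n}0.png",im); np.save(f"{n}0.npy",d)
    m=camera_model(n); print(n,{k:(np.round(v,4).tolist() if k=="world_to_cam" else v) for k,v in m.items()})
o=get_obs(); print(o)
E
```

```text
top {'fx': 456.91609856574723, 'fy': 456.91609856574723, 'cx': 257.49309363896543, 'cy': 194.77923076154914, 'k1': -0.12482145489088026, 'world_to_cam': [[0.0242, -0.9994, 0.0241, -0.2666], [-0.9983, -0.0254, -0.0523, 0.4271], [0.0529, -0.0228, -0.9983, 1.2331], [0.0, 0.0, 0.0, 1.0]]}
side {'fx': 354.40032942760314, 'fy': 354.40032942760314, 'cx': 252.20092301228613, 'cy': 192.58679041187563, 'k1': -0.05987129096852448, 'world_to_cam': [[-0.9933, -0.1156, -0.003, 0.4304], [-0.0606, 0.5426, -0.8378, 0.2299], [0.0985, -0.832, -0.546, 0.7035], [0.0, 0.0, 0.0, 1.0]]}
{'clock': 0.1, 'joint_pos': array([-5.71192871e+01,  2.05884702e+01,  6.37469805e-01, -1.79706095e-02,
       -7.01345246e+01, -1.65062665e+01]), 'qvel': array([ 0.03442234, -0.14616496,  0.10984084,  0.01106008, -0.04363619,
       -0.14680252]), 'tau': array([-1.07652035e-03, -5.84163308e+01,  2.93749684e+01,  7.01543346e+00,
        1.01821718e-02, -6.62909974e-05]), 'tool_pos': array([ 0.19014369, -0.64723259,  0.24469095]), 'orientation': array([ 1.79913199e+02, -8.10369234e-03, -1.63631667e+02]), 'force': array([-0.49723517,  0.24881165,  0.69242503]), 'moment': array([ 0.02284925,  0.01785628, -0.03599088]), 'gripper_force': 0.0, 'opening': 0.08754926133713568}
```

View pics/top0.png

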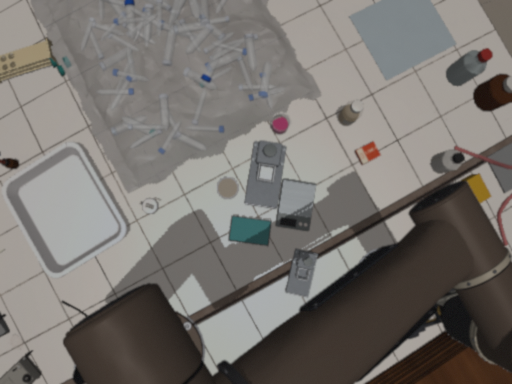

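View pics/side0.png

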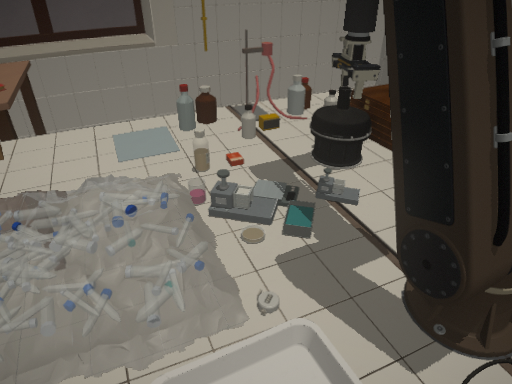

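The top view shows the dispenser with its cap near (268,152) and its ledge near (263,198). The scale is on the right at (296,205), the dish at (228,187), the tin at (250,230) and the beaker at (280,124). Next I'll enlarge this area and measure it.

```bash
cat > h.py <<'E'
import numpy as np, cv2
from plant import *
def ray(n,px):
    m=camera_model(n);K=np.array([[m['fx'],0,m['cx']],[0,m['fy'],m['cy']],[0,0,1]])
    p=cv2.undistortPoints(np.array(px,float).reshape(-1,1,2),K,np.array([m['k1'],0,0,0.]))[:,0]
    T=m['world_to_cam'];R=T[:3,:3]
    return -R.T@T[:3,3],np.c_[p,np.ones(len(p))]@R
def onplane(n,px,z):
    c,d=ray(n,px);return c+d*((z-c[2])/d[:,2])[:,None]
def proj(n,P):
    m=camera_model(n);T=m['world_to_cam'];q=np.atleast_2d(P)@T[:3,:3].T+T[:3,3]
    s=q[:,:2]/q[:,2:];s=s*(1+m['k1']*(s**2).sum(1,keepdims=True))
    return s*[m['fx'],m['fy']]+[m['cx'],m['cy']]
E
python3 - <<'E'
import cv2,numpy as np
a=cv2.imread('pics/top0.png')[110:250,205:335]; b=cv2.imread('pics/side0.png')[160:245,180:330]
a=cv2.resize(a,None,fx=4,fy=4,interpolation=cv2.INTER_CUBIC)
cv2.imwrite('pics/topc.png',a)
from h import *
d=np.load('top0.npy')
for p in [(268,150),(263,198),(297,195),(266,173),(250,230),(266,185)]:
    m=camera_model('top');T=m['world_to_cam'];c,r=ray('top',[p]);f=r[0]@T[2,:3]
    print(p,np.round(c+r[0]*d[p[1],p[0]]/f,4))
E
```

```text
(268, 150) [ 0.5414 -0.2772  0.1203]
(263, 198) [ 0.4247 -0.2709  0.0229]
(297, 195) [ 0.4351 -0.363   0.0244]
(266, 173) [ 0.4885 -0.2756  0.0675]
(250, 230) [ 0.3372 -0.2378  0.0201]
(266, 185) [ 0.4599 -0.278   0.0275]
```

View pics/topc.png

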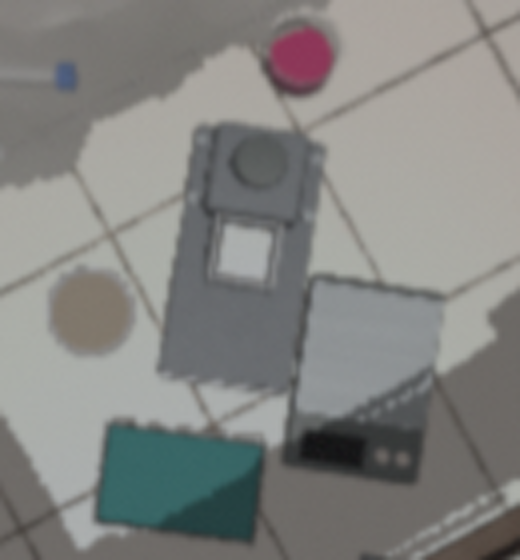

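The crop (4x, origin at (205,110)) shows these positions:
- cap centre (261,162)
- magazine and white lid (246,251)
- ledge front corners (158,373) and (288,390)
- platform corners (314,277), (443,296) and about (297,415)

Next I'll work these out in world coordinates.

```bash
python3 - <<'E'
from h import *
f=lambda *p:[(205+(x+.5)/4-.5,110+(y+.5)/4-.5) for x,y in p]
cap=onplane('top',f((261,162)),.117)[0]; mag=onplane('top',f((246,251)),.065)[0]
fl=onplane('top',f((158,373),(288,390)),.03)
back=onplane('top',f((198,125),(325,143)),.024)
pl=onplane('top',f((314,277),(443,296)),.0225)
sc=onplane('top',f((283,464),(416,483)),.015)
print('cap',cap,'mag',mag);print(np.linalg.norm((cap-mag)[:2]))
ang=lambda v:np.degrees(np.arctan2(v[1],v[0]))
for n,(a,b) in dict(front=fl,back=back,plat=pl,scale=sc).items(): print(n,a,b,np.linalg.norm((b-a)[:2]),ang(a-b)-90)
print('axis',ang(cap-mag),ang((back.sum(0)-fl.sum(0))))
# cloud-based
im,d=cv2.imread('pics/top0.png'),np.load('top0.npy')
vv,uu=np.mgrid[110:250,205:335];px=np.c_[uu.ravel(),vv.ravel()]
c,r=ray('top',px);T=camera_model('top')['world_to_cam']
P=c+r*(d[vv,uu].ravel()/(r@T[2,:3]))[:,None]
def rect(n,s):
    if s.sum()<5: return print(n,s.sum())
    q=(P[s,:2]*1000).astype(np.float32);print(n,s.sum(),q.mean(0),cv2.minAreaRect(q),P[s,2].mean())
x,y,z=P.T
rect('cap',(z>.105)&(z<.13)&(np.hypot(x-cap[0],y-cap[1])<.04))
rect('plat',(z>.016)&(z<.03)&(y<-.318)&(y>-.43)&(x>.39)&(x<.5))
# lid by brightness
g=im[110:250,205:335].min(2).ravel();rect('lid',(z>.05)&(z<.075)&(g>165)&(abs(x-mag[0])<.04))
# tin, dish
rect('tin',(z>.008)&(x<.375)&(x>.27)&(y>-.31)&(y<-.17)&(g<120))
# side view check of cap
print('side cap px',proj('side',cap),'mag',proj('side',mag))
E
```

```text
cap [ 0.54168153 -0.28210171  0.117     ] mag [ 0.49037418 -0.27603704  0.065     ]
0.05166453960033067
front [ 0.40997189 -0.22011622  0.03      ] [ 0.40069865 -0.3079564   0.03      ] 0.08832830675744789 -6.026362681439025
back [ 0.580131   -0.24295635  0.024     ] [ 0.57022381 -0.33004445  0.024     ] 0.08764981734061013 -6.490094969290794
plat [ 0.47822693 -0.32448555  0.0225    ] [ 0.4676069  -0.41302926  0.0225    ] 0.089178323682473 -6.839449434125143
scale [ 0.35062462 -0.30666061  0.015     ] [ 0.33971443 -0.39793855  0.015     ] 0.09192766073076779 -6.816063057245401
axis -6.741235960709864 -7.534466112197743
cap 141 [ 543.3083  -282.16385] ((543.5462646484375, -282.32781982421875), (33.22940444946289, 30.661378860473633), 0.8445011973381042) 0.11747258234823174
plat 1000 [ 432.8298  -362.30698] ((445.9866943359375, -365.79620361328125), (108.87782287597656, 93.44833374023438), 1.1742128133773804) 0.02315846234719945
lid 97 [ 490.00113 -275.1466 ] ((490.1579284667969, -275.073486328125), (25.997068405151367, 26.108341217041016), 81.76888275146484) 0.06509417110580608
tin 1082 [ 337.54175 -237.36412] ((336.54949951171875, -244.6599884033203), (126.11198425292969, 74.12991333007812), 87.98734283447266) 0.049289804347233235
side cap px [[223.4345065 171.9628618]] mag [[242.86227891 191.06829743]]
```

```bash
python3 - <<'E'
from h import *
d=np.load('side0.npy');T=camera_model('side')['world_to_cam']
for p in [(343,95),(340,120),(340,150),(320,130),(365,130),(355,65),(355,45),(223,173),(237,192),(246,196)]:
    c,r=ray('side',[p]);print(p,np.round(c+r[0]*d[p[1],p[0]]/(r[0]@T[2,:3]),3),d[p[1],p[0]])
E
```

```text
(343, 95) [ 0.217 -0.598  0.234] 1.094391
(340, 120) [ 0.224 -0.547  0.172] 1.0866077
(340, 150) [ 0.212 -0.54   0.073] 1.134437
(320, 130) [ 0.282 -0.543  0.137] 1.1084825
(365, 130) [ 0.143 -0.547  0.142] 1.0952837
(355, 65) [ 0.199 -0.567  0.334] 1.0126928
(355, 45) [ 0.196 -0.634  0.377] 1.0448538
(223, 173) [ 0.542 -0.276  0.118] 0.9219838
(237, 192) [ 0.506 -0.272  0.064] 0.9445208
(246, 196) [ 0.479 -0.253  0.065] 0.9261164
```

The measurements agree with each other, and the side view gives the same cap position:
- dispenser origin about (0.490,-0.276), yaw about -6.7°
- cap at (0.543,-0.282,0.117)
- platform centre about (0.428,-0.3635), which is dispenser y of about -95 mm

I'll raise the arm, close the gripper, turn it and then travel over.

>>> play_rows --pt "0 0 0.055 0 0 0" --pt "0 0 0.055 0 0 -0.043" --pt "0.04 0.04 0 0 0 -0.043" --pt "0.04 0.04 0 0 0 -0.043" --pt "0.04 0.04 0 0 0 0" --pt "0.04 0.04 0 0 0 0" --pt "0.04 0.04 0 0 0 0" --pt "0.04 0.04 0 0 0 0" --pt "0.04 0.04 0 0 0 0" --pt "0.04 0.04 0 0 0 0" --gripper -1

```text
clock: 1.1
tool_pos: [0.4472, -0.39, 0.3334]
orientation: [180.0, -0.0, 173.2]
force: [0.3, -0.4, 0.4]
opening: 0.0133
gripper_force: 0.0
```

>>> play_rows --pt "0.035 0.04 0 0 0 0" --pt "0.035 0.04 0 0 0 0" --pt "0.03 0.035 -0.02 0 0 0" --pt "0 0 -0.055 0 0 0" --pt "0 0 -0.055 0 0 0" --pt "0 0 0 0 0 0" --pt "0 0 0 0 0 0"

```text
clock: 1.8
tool_pos: [0.5262, -0.3, 0.23]
orientation: [-180.0, -0.1, 173.2]
force: [0.0, -0.2, 1.6]
opening: 0.0005
gripper_force: 0.0
```

>>> play_rows --pt "0.021 0.0225 0 0 0 0" --pt "0 0 -0.035 0 0 0" --pt "0 0 -0.035 0 0 0" --pt "0 0 -0.025 0 0 0" --pt "0 0 0 0 0 0" --pt "0 0 0 0 0 0"

```text
clock: 2.4
tool_pos: [0.5444, -0.2825, 0.1561]
orientation: [-179.9, 0.2, 173.2]
force: [0.9, -0.4, 0.7]
opening: 0.0002
gripper_force: 0.0
```

```bash
python3 - <<'E'
from h import *
im,d=snapshot('side');o=get_obs();print(o['tool_pos'],o['force'])
cv2.imwrite('pics/s1.png',cv2.resize(im[100:260,150:350],None,fx=3.5,fy=3.5,interpolation=cv2.INTER_CUBIC))
E
```

```text
[ 0.544609   -0.2824135   0.15643822] [ 0.42505687 -0.3125088   0.48859717]
```

View pics/s1.png

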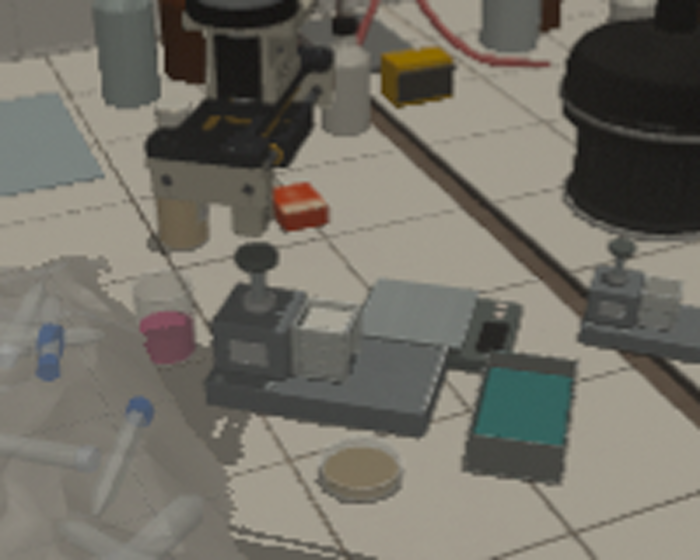

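The side view shows the closed fingertips, crop (255,225), directly above the cap at (257,257). I'll press slowly.

>>> play_rows --pt "0 0 -0.01 0 0 0" --pt "0 0 -0.01 0 0 0" --pt "0 0 -0.005 0 0 0" --pt "0 0 -0.003 0 0 0" --pt "0 0 -0.003 0 0 0" --pt "0 0 -0.003 0 0 0" --pt "0 0 -0.003 0 0 0" --pt "0 0 -0.003 0 0 0" --pt "0 0 -0.003 0 0 0" --pt "0 0 0 0 0 0"

```text
clock: 3.45
tool_pos: [0.5434, -0.2817, 0.1195]
orientation: [-180.0, 0.0, 173.2]
force: [0.0, 1.0, 4.7]
opening: 0.0
gripper_force: 2.3
```

>>> play_rows --pt "0 0 -0.0025 0 0 0" --pt "0 0 -0.0025 0 0 0" --pt "0 0 -0.0025 0 0 0" --pt "0 0 -0.0025 0 0 0" --pt "0 0 0 0 0 0"

```text
clock: 3.95
tool_pos: [0.5434, -0.2817, 0.1117]
orientation: [-180.0, 0.0, 173.2]
force: [-0.2, 1.1, 5.7]
opening: 0.0004
gripper_force: 3.0
```

>>> play_rows --pt "0 0 -0.002 0 0 0" --pt "0 0 0 0 0 0"

```text
clock: 4.15
tool_pos: [0.5435, -0.2817, 0.1112]
orientation: [-180.0, 0.1, 173.2]
force: [-4.2, 1.9, 14.1]
opening: 0.0005
gripper_force: 6.7
```

The force jumped to 14 N at 25 mm of travel, so the plunger is on its stop. I'll let it return smoothly.

>>> play_rows --pt "0 0 0 0 0 0" --pt "0 0 0.005 0 0 0" --pt "0 0 0.006 0 0 0" --pt "0 0 0.006 0 0 0" --pt "0 0 0.006 0 0 0" --pt "0 0 0.006 0 0 0" --pt "0 0 0.006 0 0 0" --pt "0 0 0.02 0 0 0" --pt "0 0 0.05 0 0 0" --pt "0 0 0.05 0 0 0"

```text
clock: 5.15
tool_pos: [0.5421, -0.2814, 0.2338]
orientation: [180.0, -0.2, 173.1]
force: [0.7, -1.1, -1.1]
opening: 0.0004
gripper_force: 0.0
```

>>> play_rows --pt "-0.03 0.05 0.01 0 0 0" --pt "-0.03 0.05 0 0 0 0" --pt "-0.03 0.05 0 0 0 0" --pt "0 0 0 0 0 0" --pt "0 0 0 0 0 0"

```text
clock: 5.65
tool_pos: [0.4707, -0.1608, 0.2423]
orientation: [180.0, 0.1, 173.3]
force: [1.3, -0.1, 0.8]
opening: 0.0005
gripper_force: 0.0
```

```bash
python3 - <<'E'
from h import *
a,da=snapshot('top');b,db=snapshot('side');o=get_obs();print(o['tool_pos'],o['force'])
np.save('t2.npy',da)
c=np.hstack([cv2.resize(a[110:250,205:335],None,fx=3,fy=3,interpolation=cv2.INTER_CUBIC),cv2.resize(b[150:255,190:320],None,fx=3,fy=4,interpolation=cv2.INTER_CUBIC)])
cv2.imwrite('pics/c2.png',c)
E
```

```text
[ 0.47141987 -0.16184093  0.24169978] [-0.54890737 -0.50559295  0.05910061]
```

View pics/c2.png

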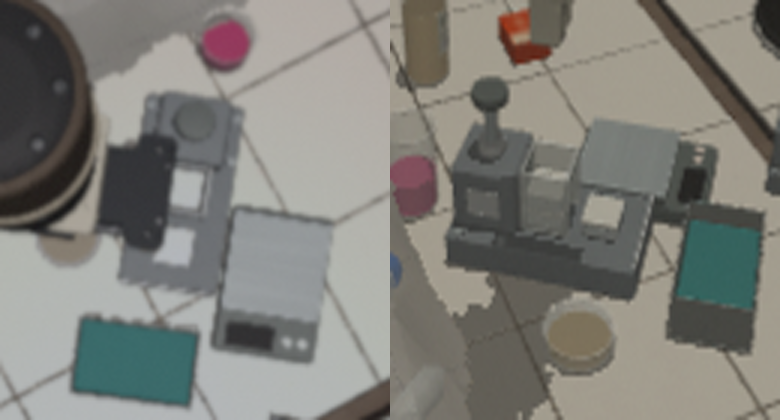

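The box lies out on the ledge at top crop (176,247) and side crop (603,212). The next box has dropped and the plunger is up. I'll measure the box.

```bash
python3 - <<'E'
from h import *
t=np.radians(-6.7);R=np.array([[np.cos(t),np.sin(t)],[-np.sin(t),np.cos(t)]]);O=np.array([.490,-.2757])
for n,p in [('top',(205+176.5/3-.3,110+247/3-.3)),('side',(190+213/3-.3,150+212/4-.4))]:
    w=onplane(n,[p],.0375)[0];print(n,w,R@(w[:2]-O))
for q in [(-.048,.055),(-.049,-.060),(-.051,-.097)]: print(q,O+R.T@np.array(q))
dish=onplane('top',[(205+91/4,110+312/4)],.014)[0];print('dish',dish,R@(dish[:2]-O))
E
```

```text
top [ 0.44009051 -0.27142237  0.0375    ] [-0.05006771 -0.00157456]
side [ 0.44141042 -0.26709089  0.0375    ] [-0.04926218  0.00288134]
(-0.048, 0.055) [ 0.4487447  -0.21547542]
(-0.049, -0.06) [ 0.43433439 -0.32957337]
(-0.051, -0.097) [ 0.42803124 -0.36608735]
dish [ 0.45001897 -0.17428219  0.014     ] [-0.05154047  0.09606058]
```

>>> play_rows --pt "-0.015 -0.0335 0 0 0 0" --pt "-0.0145 -0.0335 0 0 0 0" --pt "0 0 -0.05 0 0 0" --pt "0 0 -0.05 0 0 0" --pt "0 0 -0.05 0 0 0" --pt "0 0 -0.03 0 0 0" --pt "0 0 -0.02 0 0 0" --pt "0 0 0 0 0 0" --pt "0 0 0 0 0 0"

```text
clock: 6.65
tool_pos: [0.4477, -0.216, 0.0814]
orientation: [-180.0, -0.1, 173.1]
force: [0.4, -0.0, 0.4]
opening: 0.0005
gripper_force: 0.0
```

>>> play_rows --pt "0 0 -0.015 0 0 0" --pt "0 0 -0.015 0 0 0" --pt "0 0 -0.011 0 0 0" --pt "0 0 0 0 0 0" --pt "0 0 0 0 0 0"

```text
clock: 7.15
tool_pos: [0.4479, -0.2154, 0.0493]
orientation: [-180.0, 0.0, 173.2]
force: [1.2, 0.1, -0.1]
opening: 0.0005
gripper_force: 0.0
```

>>> play_rows --pt "-0.0007 -0.0062 0 0 0 0" --pt "-0.0007 -0.0062 0 0 0 0" --pt "-0.0007 -0.0062 0 0 0 0" --pt "-0.0007 -0.0062 0 0 0 0" --pt "-0.0007 -0.0062 0 0 0 0" --pt "-0.0007 -0.0062 0 0 0 0" --pt "-0.0007 -0.0062 0 0 0 0" --pt "-0.0007 -0.0062 0 0 0 0" --pt "-0.0007 -0.0062 0 0 0 0" --pt "-0.0007 -0.0062 0 0 0 0"

```text
clock: 8.15
tool_pos: [0.4418, -0.2652, 0.0487]
orientation: [180.0, -0.0, 173.2]
force: [0.3, -0.6, 0.6]
opening: 0.0008
gripper_force: 0.2
```

```bash
python3 - <<'E'
from h import *
a,da=snapshot('top');b,db=snapshot('side');o=get_obs();print(o['tool_pos'],o['force'])
c=np.hstack([cv2.resize(a[110:250,205:335],None,fx=3,fy=3,interpolation=cv2.INTER_CUBIC),cv2.resize(b[150:255,190:320],None,fx=3,fy=4,interpolation=cv2.INTER_CUBIC)])
cv2.imwrite('pics/c3.png',c)
E
```

```text
[ 0.44173486 -0.26535832  0.04865866] [ 0.09842974  0.395237   -0.71447161]
```

View pics/c3.png

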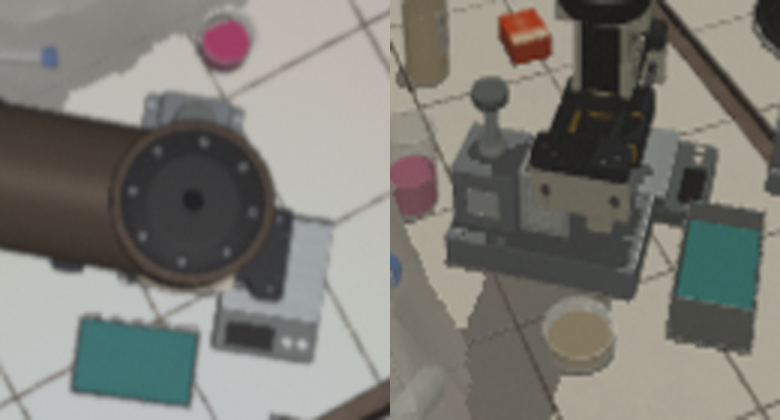

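The gripper hides the box, and the forces are small, so nothing is jammed. I'll keep pushing.

>>> play_rows --pt "-0.0007 -0.0062 0 0 0 0" --pt "-0.0007 -0.0062 0 0 0 0" --pt "-0.0007 -0.0062 0 0 0 0" --pt "-0.0007 -0.0062 0 0 0 0" --pt "-0.0007 -0.0062 0 0 0 0" --pt "-0.0007 -0.0062 0 0 0 0" --pt "-0.0007 -0.0062 0 0 0 0" --pt "-0.0007 -0.0062 0 0 0 0" --pt "-0.0007 -0.0062 0 0 0 0" --pt "-0.0007 -0.0062 0 0 0 0"

```text
clock: 9.25
tool_pos: [0.4362, -0.3148, 0.0487]
orientation: [180.0, -0.0, 173.2]
force: [-0.7, 0.0, -0.9]
opening: 0.0004
gripper_force: 0.1
```

>>> play_rows --pt "-0.0007 -0.006 0 0 0 0" --pt "-0.0007 -0.006 0 0 0 0" --pt "-0.0006 -0.005 0 0 0 0" --pt "0 0 0 0 0 0"

```text
clock: 9.65
tool_pos: [0.4346, -0.3285, 0.0488]
orientation: [-180.0, 0.0, 173.1]
force: [-0.0, 0.2, -0.3]
opening: 0.0005
gripper_force: 0.0
```

Next I'll back off a little, lift, move clear and look.

>>> play_rows --pt "0.001 0.01 0 0 0 0" --pt "0 0 0.04 0 0 0" --pt "0 0 0.05 0 0 0" --pt "0 0 0.05 0 0 0" --pt "0 0 0.05 0 0 0" --pt "0 0.055 0 0 0 0" --pt "0 0.055 0 0 0 0" --pt "0 0.055 0 0 0 0" --pt "0 0.055 0 0 0 0" --pt "0 0 0 0 0 0"

```text
clock: 10.65
tool_pos: [0.4353, -0.1397, 0.2012]
orientation: [179.9, 0.1, 173.4]
force: [-0.2, 0.1, -0.3]
opening: 0.0005
gripper_force: 0.0
```

```bash
python3 - <<'E'
from h import *
a,da=snapshot('top');b,db=snapshot('side');o=get_obs();print(o['tool_pos'],o['force'])
c=np.hstack([cv2.resize(a[110:250,205:335],None,fx=3,fy=3,interpolation=cv2.INTER_CUBIC),cv2.resize(b[150:255,190:320],None,fx=3,fy=4,interpolation=cv2.INTER_CUBIC)])
cv2.imwrite('pics/c4.png',c)
for p in [(290,187),(295,190),(297,194),(300,198)]:
    c,r=ray('top',[p]);T=camera_model('top')['world_to_cam'];print(p,c+r[0]*da[p[1],p[0]]/(r[0]@T[2,:3]))
E
```

```text
[ 0.43554811 -0.14243933  0.20108055] [ 1.38669948 -0.10979771 -0.46679353]
(290, 187) [ 0.45620509 -0.34325342  0.0272475 ]
(295, 190) [ 0.44793821 -0.35626097  0.03442939]
(297, 194) [ 0.4371612  -0.36165417  0.0365194 ]
(300, 198) [ 0.42642831 -0.36956623  0.03996791]
```

View pics/c4.png

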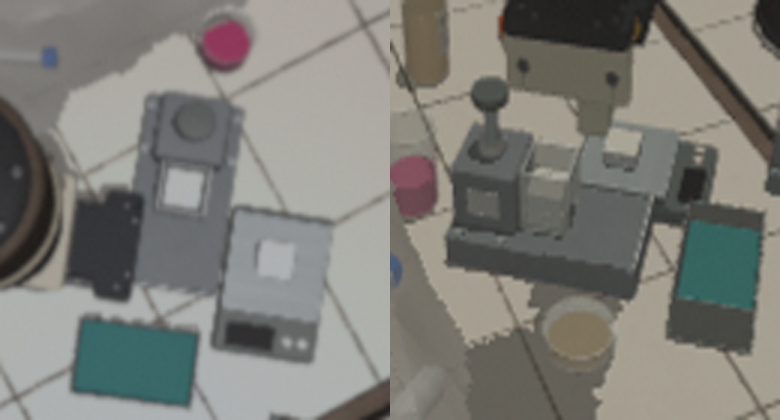

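The box lies flat in the middle of the platform: box centre at top crop (276,259), platform centre at about (277,260). The plunger is up, the other boxes are in the magazine, and the robot is clear.

```bash
python3 -c "
from plant import *
print(close_job())"
```

```text
the job is handed in; nothing more can be done
None
```

I pressed the plunger once, pushed the ejected box onto the middle of the scale platform, and handed the job in at about 11 s; the final pictures show it lying flat with the other two boxes still in the magazine, but no verdict was returned.

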